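# Square up a cover, secure it and start the laser marker

## Task

Slide the loose blue cover on the black fixture plate, without lifting it off the plate, square into the corner against both aluminium fences, then turn both orange turnbuttons fully in across it. Only then start the marking cycle: twist the red start key clockwise to its stop, hold it there about half a second, and let it spring all the way back. Leave the other things on the bench where they are.

Things in the scene. Friction and masses are not known exactly. Their poses are not given: they have to be found in the camera images.
- fixture: Black fixture plate 260 x 190 x 16 mm with two aluminium fences, fixed to the bench but differently placed and turned each time, left or right. Origin: centre of its underside; x towards the back fence, y towards the side fence, z up. Fences: 25 mm wide, tops 32 mm above the bench; back: inner face at x = 105 mm, full width; side: inner face at y = 70 mm, from x = -60 to 105 mm.
- cover_home (a point): Point on the top of the fixture plate (x = 40, y = 37 mm of the fixture, 16 mm above the bench) where the middle of the cover's underside lies when the cover is home against both fences, its length along the fixture's x.
- cover: The loose blue cover to be marked: flat plate 130 (x) x 66 (y) x 14 mm, corners rounded 10 mm, 0.2 kg, lying on the black plate off the fences and askew. Origin: centre of its underside; x along its length, z up.
- side_button (a joint): Turnbutton on the side fence, hinge value in rad. Pivot at x = 0, y = 82.5 mm of the fixture. 0: its arm points along the fixture's -x (open, lying along the fence); it grows as the arm swings counter-clockwise seen from above; pi/2 (its stop): arm points to -y, square across the cover. Starts between -0.3 and 0.5; stiff, stays where left.
- side_button_peg (a point): Centre of the top of the steel finger peg (12 mm diameter, 22 mm high, top 64 mm above the bench) that stands on the arm of the side turnbutton, 42 mm from its pivot. The orange arm is 16 mm wide, 10 mm thick (32 to 42 mm above the bench), ends 50 mm from the pivot and passes 2 mm over the cover.
- back_button (a joint): Turnbutton on the back fence, hinge value in rad. Pivot at x = 117.5, y = 30 mm of the fixture. 0: its arm points along the fixture's -y (open, lying along the fence); it grows as the arm swings clockwise seen from above; pi/2 (its stop): arm points to -x, square across the cover. Starts between -0.3 and 0.5; stiff, stays where left.
- back_button_peg (a point): Centre of the top of the finger peg of the back turnbutton; same sizes as the side one.
- pod: Black control box 130 (x) x 110 (y) x 55 mm with a blue top plate and a green lamp, fixed to the bench but differently placed and turned each time. Origin: centre of its underside; the key's axis is vertical through the origin.
- start_key (a joint): Red start key on the box, spring-return, value in rad. 0 (rest): its long end points along the box's -x; it grows as the key turns clockwise seen from above, to its stop at 1.2. The spring asks about 0.14 N m at the stop and returns it to 0 when let go.
- key_tip (a point): Middle of the top edge of the long end of the red key handle: 46 mm from the key's axis, 94 mm above the bench. The handle is an upright blade 10 mm thick, from 14 mm behind the axis to 46 mm in front of it, from 70 to 94 mm above the bench.
- tall_stack: Bystander, loose: stack of blue covers 130 (x) x 66 (y) x 70 mm beside the side fence. Origin: centre of its underside.
- low_stack: Bystander, loose: stack of blue covers 130 (x) x 66 (y) x 42 mm at the back of the bench. Origin: centre of its underside.
- scrap_cover: Bystander, loose: darker blue cover with four silver test stripes, 130 x 66 x 14 mm, lying behind the control box. Origin: centre of its underside.
- mouse: Bystander, loose: black computer mouse 114 (x) x 56 (y) x 33 mm near the control box. Origin: centre of its underside.
- cleaner: Bystander, loose: white cleaner bottle, 56 mm diameter, 150 mm tall, standing beside the control box. Origin: centre of its underside.
- screwdriver: Bystander, loose: yellow-handled screwdriver 170 mm long lying beside the fixture. Origin: under its middle.
- tape: Bystander, loose: roll of clear tape, 84 mm diameter, 24 mm high, lying behind the fixture. Origin: centre of its underside.
Things that resemble listed ones, but are neither listed nor needed, are in the scene too. Leave any brown or yellow look-alike of the pod alone. Leave any white look-alike of the cover alone.

How it is judged:
On the way, in this order (a step that is already met when the one before it is completed fails the run):
1. the cover lies flat and square against both fences (x of cover in the frame of fixture above 0.037 m and y of cover in the frame of fixture above 0.034 m and z of cover in the frame of fixture below 0.019 m and angle between the x axis of cover and the x axis of fixture, either way round below 0.06 rad), for 0.2 s.
2. both turnbuttons are turned in across the cover, which is still home (all of step 1 and value of joint each of side_button, back_button above 1.4 rad), for 0.2 s.
3. the start key is held at its stop (value of joint start_key above 1.12 rad), for 0.3 s.
At the end, for the whole second after the job is handed in: The cover lies flat on the plate, at rest, within 3 mm of both fences and square to them within 0.06 rad; both turnbuttons are within about 0.17 rad (10 degrees) of their stops across it; the start key has sprung back to within 0.08 rad of rest (all of step 2 and value of joint start_key below 0.08 rad and linear speed of cover below 0.02 m/s); the robot touches nothing.
It fails at once if the key is turned (over 0.5 rad) while a turnbutton is not across the cover (value of joint start_key above 0.5 rad and value of joint any of side_button, back_button below 1.3 rad).
It fails at once if the cover is lifted more than 12 mm off the plate (z of cover in the frame of fixture above 0.028 m).
It fails at once if any of the other loose things (stacks, scrap cover, mouse, bottle, screwdriver, tape) is moved more than 20 mm or the bottle tipped (distance of any of tall_stack, low_stack, scrap_cover, mouse, cleaner, screwdriver, tape from where it was at the start of the episode above 0.02 m or angle between cleaner's own z axis and vertical above 0.5 rad).
It also fails if it takes over 70 s, if anything falls off the work surface, if the arm or the gripper's body presses on something with over 40 N, if the wrist force passes 120 N, or if a joint passes its speed limit or range.

## Robot

A 6-joint arm with a two-finger parallel gripper is mounted at the origin on the work surface. World frame = base frame: x ahead of the robot, y to its left, z up, the work surface at z = 0. Lengths are in m, angles in rad, forces in N, time in s.
With the tool pointing down it reaches from about 0.325 to 0.775 m from the base axis. Payload 9.3 kg.
Tool frame: the origin (TCP) lies between the finger pads; the fingertips stand r.nose_length ahead of it and the grasp point (between the pads) lies 3 mm ahead of it (r.nose_length is the distance from the TCP to the fingertips, in m); z points along the fingers, y is the line along which they close (so a half turn about z gives the same grasp; the last joint's range is limited). The gripper opens to 85 mm and grips with 20 to 120 N. Pads are 22 mm wide; open, the fingers measure 114 mm over their backs; the gripper's body (76 mm by 85 mm) begins 54 mm behind the grasp point. The pads swing forward as they close: fully open they stand 13 mm farther back than shut.
Start: joints at [1.113, 0.259, 0.021, 1.334, 0, 1.418], TCP at [0.165, 0.525, 0.253] pointing down, gripper open.
Joint ranges: [-3.04, 3.04], [-0.91, 1.82], [-1.04, 1.36], [-1.92, 1.95], [-1.52, 1.45], [-3.14, 3.14]. Speed limits (rad/s): [2.22, 2.22, 2.79, 3.14, 3.14, 3.14].

## Interface

Orientations are given as a 3x3 rotation matrix whose columns are the frame's x, y, z axes.
In Python, from cell import r, get_image, camera_params gives the robot as it stands. The module is installed in compiled form; this text tells all that it offers.
- The arm moves only by the tool carry_out, never from a script. Its argument "plan" is one flat list of numbers, 4 for each row, row after row: the shift along the tool's x, y, z in m, then the turn about the tool's z in degrees. In form: [tx, ty, tz, yaw, tx, ty, tz, yaw, ...]. A call has 1 to 12 rows; each row is the pose to reach, as a shift and turn from the pose commanded when the call began, along the tool's axes at that moment; what a row does not reach only later rows make up. A row lasts 1/8 s, in which the tool goes at most 62.5 mm and 10.7 degrees, less where a joint would pass 70% of its speed; a pose out of reach is approached as far as the arm can. A call with a gripper value outside its range is refused whole. "jaw" is the closure, from -1 (fully open) to 1 (shut), set as the call begins (left out, the last holds). The fingers move at their own pace and stop on an object; "force" is the grip in N (left out, the last holds). Time passes only in rows, so rows that repeat a pose let the fingers close. It gives the time, the measured TCP pose, the force, the opening and the grip force at its end, in the units of the state.
- r.state(): the state, without advancing time (a new reading comes with each control period).
- get_image(name): name is "side" or "top" or "wrist"; returns the picture (384x512x3 uint8, red, green, blue); there is no depth.
- camera_params(name): a dict with "camera_matrix" (3x3 intrinsics, pixels), "extrinsics" (4x4, takes a point from world to camera coordinates); the wrist camera has in their place "tool_from_camera" (4x4, takes a point from camera to tool coordinates, whose origin is the TCP and whose axes are the flange's). Camera axes: x right, y down, z forward; pixel columns grow to the right and rows downward; lengths in m; the calibration is good to about 2 mm. The wrist camera is an equidistant fisheye: a pixel r from the principal point sees the ray r / f radians off the axis. A picture is of the moment at which its call begins: read the wrist's pose just before it. camera_params takes no time and is no camera call.
- r.sign_off(): hands the job in; it is judged then, once.
The state is a dict: "time": time; "joints": joint angles; "joint_vel": joint speeds; "joint_efforts": joint torques, N m; "eef_pos": TCP position; "orientation": TCP orientation; "wrist_force": force on the tool from outside, world axes, zero at the start; "wrist_torque": the same for the moment, N m; "width": finger opening in m; "grip_force": force on a finger pad.
Only numpy, scipy, OpenCV 4.12 (cv2) and the standard library are available. Lean on these libraries where they do the work, as an engineer would, in place of code of your own. Each camera call takes 0.05 s, during which the arm holds its last target. There are 200 camera calls.

## Working session

There is one attempt and no reset: what is moved stays moved. The work goes in short steps, Python scripts to look and compute and a tool call to move; the robot and the scene stay as the last step left them, time stands still between calls to the robot, and variables do not carry over. Pictures are saved under pics/ and viewed, at most 10 in all, crops included, and the job is handed in when it is done.

Besides the shell and the picture viewer there is one more tool, called by a JSON object that holds its "api" and its "payload". carry_out: Moves the arm, as the interface text tells. Its arguments: {"type":"object","properties":{"plan":{"type":"array","items":{"type":"number"}},"jaw":{"type":"number"},"force":{"type":"number"}},"required":["plan"]}

```bash
mkdir -p pics
python3 - <<'E'
from cell import r,get_image,camera_params
import cv2,numpy as np
for n in("top","side"):
    im=get_image(n); cv2.imwrite(f"pics/{n}0.png",cv2.cvtColor(im,cv2.COLOR_RGB2BGR))
    p=camera_params(n);print(n,np.round(p["camera_matrix"],1).tolist(),np.round(p["extrinsics"],3).tolist())
print(camera_params("wrist"));s=r.state();print(s,r.nose_length)
E
```

```text
top [[484.7, 0.0, 256.7], [0.0, 484.7, 186.5], [0.0, 0.0, 1.0]] [[-0.003, -1.0, -0.019, 0.038], [-0.993, 0.005, -0.116, 0.512], [0.116, 0.018, -0.993, 1.288], [0.0, 0.0, 0.0, 1.0]]
side [[364.3, 0.0, 253.0], [0.0, 364.3, 189.1], [0.0, 0.0, 1.0]] [[0.774, -0.633, -0.002, -0.386], [-0.47, -0.573, -0.672, 0.298], [0.424, 0.521, -0.741, 0.716], [0.0, 0.0, 0.0, 1.0]]
{'camera_matrix': array([[297.31863964,   0.        , 255.26796626],
       [  0.        , 297.31863964, 192.54345396],
       [  0.        ,   0.        ,   1.        ]]), 'tool_from_camera': array([[-1.33616348e-03, -9.54805619e-01, -2.97227934e-01,
         7.49153249e-02],
       [ 9.99998696e-01, -1.54550288e-03,  4.69313546e-04,
        -1.28128421e-03],
       [-9.07469838e-04, -2.97226919e-01,  9.54806438e-01,
        -1.19807577e-01],
       [ 0.00000000e+00,  0.00000000e+00,  0.00000000e+00,
         1.00000000e+00]])}
{'time': 0.1, 'joints': array([1.11345229e+00, 2.59119567e-01, 2.08255693e-02, 1.33370011e+00,
       1.36460266e-05, 1.41820157e+00]), 'joint_vel': array([ 0.0004935 ,  0.00080109,  0.00143024, -0.00103868, -0.00094322,
       -0.00097176]), 'joint_efforts': array([ 6.96984062e-03, -5.56693482e+01,  3.45069766e+01,  1.16405435e-02,
       -8.68111078e-05,  2.90918001e-05]), 'eef_pos': array([0.1649242 , 0.52444722, 0.25273072]), 'orientation': array([[-9.53922157e-01,  3.00053705e-01, -5.41145369e-04],
       [ 3.00054129e-01,  9.53921578e-01, -1.06866082e-03],
       [ 1.95554607e-04, -1.18179213e-03, -9.99999283e-01]]), 'wrist_force': array([ 0.69639985, -0.19282832, -0.66709552]), 'wrist_torque': array([ 0.01737055, -0.02889366, -0.03007942]), 'grip_force': 0.0, 'width': 0.0852785892781743} 0.022
```

View pics/top0.png

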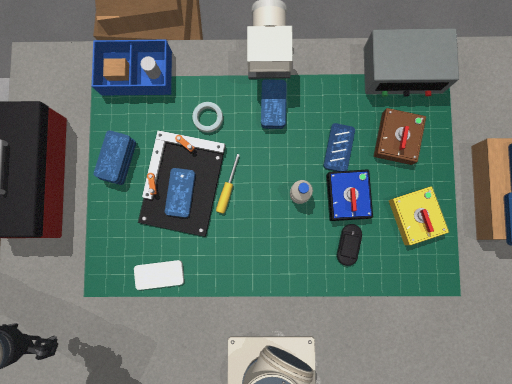

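View pics/side0.png

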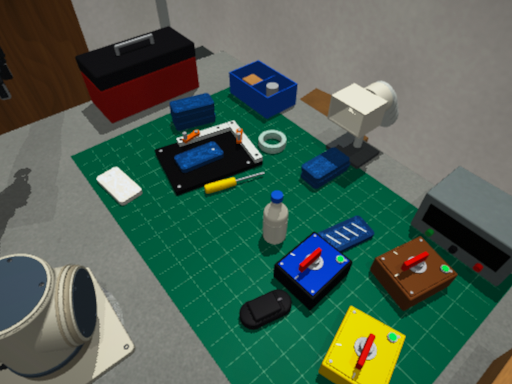

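Candidates (top view pixels). Cover: blue on the black plate (180,193), against the white plate (158,275), stacks (115,156) and (273,105), and the scrap cover (340,147). I choose (180,193). Pod: blue-topped (350,195), against brown (402,137) and yellow (419,215). I choose (350,195). Next is one close crop of each choice.

```bash
cat > h.py <<'E'
import numpy as np,cv2
from cell import r,get_image,camera_params
def ray(n,uv,st=None):
    p=camera_params(n);K=p["camera_matrix"];u=(np.array(uv,float)-K[:2,2])/K[0,0]
    if n=="wrist":
        T=p["tool_from_camera"];th=np.linalg.norm(u)
        d=np.r_[u/max(th,1e-9)*np.sin(th),np.cos(th)]
        R=np.array(st["orientation"]);o=np.array(st["eef_pos"])+R@T[:3,3]
        return o,R@T[:3,:3]@d
    E=p["extrinsics"];d=np.r_[u,1];return -E[:3,:3].T@E[:3,3],E[:3,:3].T@d
def atz(n,uv,z,st=None):
    o,d=ray(n,uv,st);return o+d*(z-o[2])/d[2]
def tri(rays):
    A=0;b=0
    for o,d in rays:
        d=d/np.linalg.norm(d);P=np.eye(3)-np.outer(d,d);A=A+P;b=b+P@o
    x=np.linalg.solve(A,b);return x,[np.linalg.norm((np.eye(3)-np.outer(d,d)/(d@d))@(x-o)) for o,d in rays]
def pix(n,X,st=None):
    p=camera_params(n);K=p["camera_matrix"];X=np.array(X,float)
    if n=="wrist":
        T=p["tool_from_camera"];R=np.array(st["orientation"])
        c=T[:3,:3].T@(R.T@(X-st["eef_pos"])-T[:3,3]);a=np.hypot(c[0],c[1]);th=np.arctan2(a,c[2])
        return K[:2,2]+K[0,0]*th*c[:2]/a
    E=p["extrinsics"];c=E[:3,:3]@X+E[:3,3];return K[:2,2]+K[0,0]*c[:2]/c[2]
E
python3 - <<'E'
from h import *
t=cv2.imread("pics/top0.png");s=cv2.imread("pics/side0.png")
a=cv2.resize(t[125:245,130:250],(400,400),interpolation=3)
b=cv2.resize(t[160:230,315:385],(400,400),interpolation=3)
cv2.imwrite("pics/crop0.png",np.hstack([a,b]))
for n,uv,z in [("plate BL",(140,222),.016),("plate BR",(207,236),.016),("backR",(225,148),.032),("backL",(158,132),.032),("cover",(180,193),.03),("key axis",(351,195),.094),("stack",(115,156),.07),("bottle",(302,188),.15),("tape",(207,117),.024)]: print(n,atz("top",uv,z).round(3))
# triangulated check: pod lamp, cover centre
for n,a,b in [("cover",(180,193),(199,156)),("keyaxis",(351,195),(310,262)),("lamp",(363,174),(340,252))]: print(n,tri([ray("top",a),ray("side",b)]))
E
```

```text
plate BL [0.418 0.355 0.016]
plate BR [0.379 0.171 0.016]
backR [0.619 0.122 0.032]
backL [0.665 0.307 0.032]
cover [0.496 0.244 0.03 ]
key axis [ 0.482 -0.208  0.094]
stack [0.592 0.413 0.07 ]
bottle [ 0.494 -0.079  0.15 ]
tape [0.709 0.173 0.024]
cover (array([0.49789707, 0.24413922, 0.02632218]), [np.float64(0.0017216516799354706), np.float64(0.0017216516799354207)])
keyaxis (array([ 0.48328353, -0.21292077,  0.05864295]), [np.float64(0.002722227487738165), np.float64(0.002722227487738214)])
lamp (array([ 0.53709105, -0.24245838,  0.07931578]), [np.float64(0.0017530893055683393), np.float64(0.0017530893055685334)])
```

View pics/crop0.png

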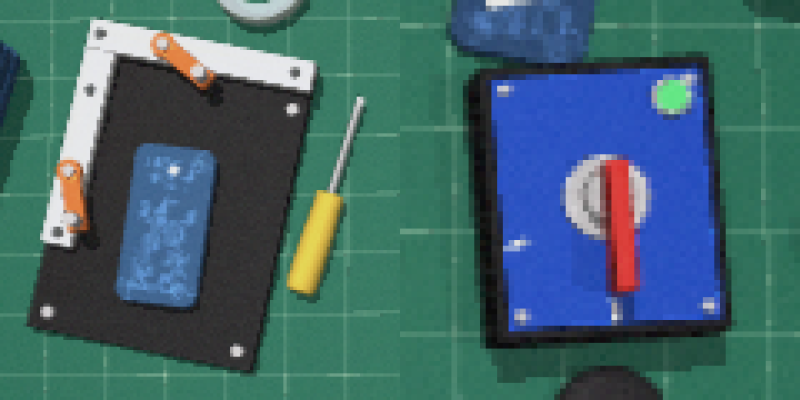

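The crop confirms both choices: the blue cover askew on the black plate, and the blue-topped pod with the red key pointing towards the robot. The triangulated cover is at z≈0.026 and reachable. I'll move the wrist camera above the fixture.

{"api": "carry_out", "payload": {"plan": [-0.053, -0.029, 0, 0, -0.106, -0.058, 0, 0, -0.159, -0.087, 0, 0, -0.212, -0.116, 0, 0, -0.265, -0.145, 0, 0, -0.32, -0.174, 0, 0, -0.373, -0.202, 0, 0, -0.373, -0.202, 0, 0, -0.373, -0.202, 0, 0]}}

```text
time: 1.23
eef_pos: [0.4601, 0.2198, 0.2529]
orientation: [[-0.954, 0.301, -0.001], [0.301, 0.954, -0.0], [0.001, -0.0, -1.0]]
wrist_force: [-0.3, 0.6, -0.5]
width: 0.0853
grip_force: 0.0
```

Run:
```python
from h import *
import pickle
s=r.state();im=get_image("wrist")[:,:,::-1];cv2.imwrite("pics/w1.png",im);pickle.dump(s,open("w1.pkl","wb"))
cv2.imwrite("pics/w1b.png",cv2.resize(im,(800,600),interpolation=3))
print(s["eef_pos"],s["orientation"].round(3).tolist(),s["joints"].round(2),s["time"])
```

```text
[0.46006239 0.21982154 0.25290336] [[-0.954, 0.301, -0.001], [0.301, 0.954, -0.0], [0.001, -0.0, -1.0]] [ 0.28  0.19 -0.07  1.31  0.    0.59] 1.225
```

View pics/w1b.png

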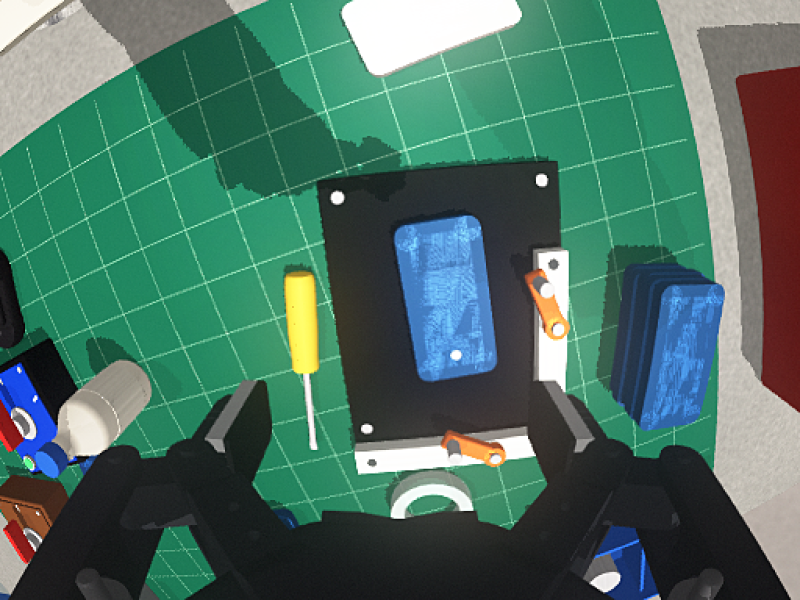

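The wrist view shows (800x600 scale): plate front corners (319,182) and (557,162), cover centre about (446,298), side pivot (558,328), side peg about (547,293), back pivot (495,458), back peg about (455,452). I'll fit the fixture and cover poses from these.

```bash
cat > fit.py <<'E'
from h import *
import pickle
from scipy.optimize import least_squares
def w(p,X):
    x,y,a=p;return np.array([x+np.cos(a)*X[0]-np.sin(a)*X[1],y+np.sin(a)*X[0]+np.cos(a)*X[1],X[2]])
E
python3 - <<'E'
from fit import *
st=pickle.load(open("w1.pkl","rb"));k=.64
pts=[((-.13,-.095,.016),(319,182)),((-.13,.095,.016),(557,162)),((-.06,.07,.032),(535,250)),((-.06,.095,.032),(568,250)),((.13,-.095,.032),(357,473)),((.105,-.095,.032),(356,444)),((0,.0825,.044),(558,328)),((.1175,.03,.044),(496,458))]
tp=[((-.13,-.095,.016),(130+252*.3,125+372*.3)),((-.13,.095,.016),(130+28*.3,125+325*.3)),((.13,-.095,.032),(130+317*.3,125+62*.3)),((.13,.095,.032),(130+93*.3,125+18*.3))]
f=lambda p:np.concatenate([pix("wrist",w(p,X),st)-np.array(u)*k for X,u in pts])
g=lambda p:np.concatenate([pix("top",w(p,X))-np.array(u) for X,u in tp])
for fn in(f,g):
    q=least_squares(fn,[.52,.24,-.21]);print(q.x.round(4),q.fun.round(1))
q=least_squares(f,[.52,.24,-.21],loss="soft_l1").x
np.save("fix.npy",q)
# segmentation of cover, orange
im=cv2.imread("pics/w1.png");hsv=cv2.cvtColor(im,cv2.COLOR_BGR2HSV)
m=cv2.inRange(hsv,(95,90,60),(125,255,255));m[:, :250]=0;m[:,322:]=0;m[:130]=0;m[250:]=0
m=cv2.morphologyEx(m,3,np.ones((7,7)))
c=max(cv2.findContours(m,0,1)[0],key=cv2.contourArea)[:,0]
W=np.array([atz("wrist",u,.028,st)[:2] for u in c])
(ctr,wh,an)=cv2.minAreaRect((W*1000).astype(np.float32));print("cover",ctr,wh,an)
bx=cv2.boxPoints((ctr,wh,an))/1000
inv=lambda p,P:np.array([[np.cos(p[2]),np.sin(p[2])],[-np.sin(p[2]),np.cos(p[2])]])@(np.array(P)-p[:2])
print("cover in fix",inv(q,np.array(ctr)/1000),[inv(q,b).round(3) for b in bx])
for n,u in(("side",(547,293)),("back",(455,452))):
    P=atz("wrist",np.array(u)*k,.064,st);print(n,"peg",P.round(4),inv(q,P[:2]))
v=lambda P:(np.array(st["orientation"]).T@(P-st["eef_pos"])).round(4)
E
```

```text
[ 0.5281  0.2428 -0.2088] [-2.  -2.   0.9 -1.9  2.2  1.1  0.3 -0.4  0.2  0.1 -1.7  4.9  0.3  0.2
 -0.3 -0.1]
[ 0.5241  0.2411 -0.205 ] [ 0.2  0.1 -0.3  0.2  0.  -0.1  0.1 -0.2]
cover (502.6491394042969, 244.85989379882812) (67.45858764648438, 132.83230590820312) 82.37710571289062
cover in fix [-0.02580822 -0.00298348] [array([-0.09 , -0.041]), array([ 0.043, -0.032]), array([0.038, 0.035]), array([-0.094,  0.026])]
side peg [0.5062 0.3154 0.064 ] [-0.0366461   0.06676787]
back peg [0.6158 0.2169 0.064 ] [ 0.09061468 -0.00730759]
```

Run:
```python
from fit import *
st=pickle.load(open("w1.pkl","rb"));k=.64
pts=[((-.13,-.095,.016),(319,182)),((-.13,.095,.016),(557,162)),((-.06,.07,.032),(535,250)),((-.06,.095,.032),(568,250)),((.13,-.095,.032),(357,473)),((0,.0825,.044),(558,328)),((.1175,.03,.044),(496,458))]
tp=[((-.13,-.095,.016),(130+252*.3,125+372*.3)),((-.13,.095,.016),(130+28*.3,125+325*.3)),((.13,-.095,.032),(130+317*.3,125+62*.3)),((.13,.095,.032),(130+93*.3,125+18*.3))]
def peg(t,b):
    return (-.042*np.cos(t),.0825-.042*np.sin(t),.064) if b==0 else (.1175-.042*np.sin(t),.03-.042*np.cos(t),.064)
pk=[(0,(547,293),(130+76*.3,125+218*.3)),(1,(455,452),(130+200*.3,125+73*.3))]
def f(p):
    o=[pix("wrist",w(p[:3],X),st)-np.array(u)*k for X,u in pts]+[1.5*(pix("top",w(p[:3],X))-np.array(u)) for X,u in tp]
    for b,u,t in pk:
        X=w(p[:3],peg(p[3+b],b));o+=[pix("wrist",X,st)-np.array(u)*k,pix("top",X)-np.array(t)]
    return np.concatenate(o)
q=least_squares(f,[.52,.24,-.21,.4,.5],loss="soft_l1");print(q.x.round(4),f(q.x).round(1));np.save("fix.npy",q.x)
for b,u,t in pk: print(tri([ray("wrist",np.array(u)*k,st),ray("top",t)]), w(q.x[:3],peg(q.x[3+b],b)).round(4))
```

```text
[ 0.5275  0.2418 -0.209   0.4015  0.6035] [-2.9 -2.2  0.  -2.2  1.3  0.8 -0.5 -0.7 -0.6 -0.1 -0.6 -0.1 -1.2 -0.2
 -0.4 -1.5 -1.  -1.7 -0.1 -1.8  0.1 -2.3 -1.3 -2.1 -1.3 -1.3  1.1  1.2
 -1.7 -0.6]
(array([0.49719776, 0.30756721, 0.08727676]), [np.float64(0.002137072169137898), np.float64(0.002137072169137925)]) [0.5033 0.3144 0.064 ]
(array([0.61812229, 0.21530162, 0.05966183]), [np.float64(0.00149191666631473), np.float64(0.0014919166663146602)]) [0.6181 0.2179 0.064 ]
```

Calibrations agree to about 2–4 mm. Fixture is at about (0.526, 0.242, yaw −0.207). First I align the half-open fingers as a two-point pusher on the cover's −y side.

{"api": "carry_out", "payload": {"plan": [-0.01, -0.01, 0.02, 10.6, -0.02, -0.02, 0.04, 21.2, -0.038, -0.036, 0.06, 31.8, -0.038, -0.036, 0.08, 42.4, -0.038, -0.036, 0.1, 53, -0.038, -0.036, 0.12, 63.6, -0.038, -0.036, 0.14, 74.2, -0.038, -0.036, 0.16, 84.4, -0.038, -0.036, 0.18, 84.4, -0.038, -0.036, 0.18, 84.4, -0.038, -0.036, 0.18, 84.4], "jaw": -0.4, "force": 60}}

```text
time: 2.65
eef_pos: [0.4856, 0.1751, 0.0741]
orientation: [[0.204, 0.979, 0.001], [0.979, -0.204, 0.0], [0.0, 0.001, -1.0]]
wrist_force: [-0.3, 0.9, 0.9]
width: 0.0599
grip_force: 0.0
```

{"api": "carry_out", "payload": {"plan": [0, 0, 0.02, 0, 0, 0, 0.032, 0, 0, 0, 0.034, 0, 0, 0, 0.034, 0]}}

```text
time: 3.15
eef_pos: [0.4859, 0.1744, 0.0397]
orientation: [[0.205, 0.979, 0.0], [0.979, -0.205, 0.0], [0.0, 0.0, -1.0]]
wrist_force: [-0.5, 0.6, 0.4]
width: 0.0602
grip_force: 0.0
```

{"api": "carry_out", "payload": {"plan": [0, 0, 0.002, 0, 0, 0, 0.003, 0, 0, 0, 0.004, 0, 0, 0, 0.004, 0]}}

```text
time: 3.65
eef_pos: [0.4856, 0.1742, 0.0352]
orientation: [[0.206, 0.979, -0.0], [0.979, -0.206, -0.0], [-0.0, -0.0, -1.0]]
wrist_force: [0.5, 0.0, -0.8]
width: 0.0597
grip_force: 0.0
```

Run:
```python
from h import *
im=get_image("wrist")[:,:,::-1];cv2.imwrite("pics/w2.png",cv2.resize(im,(640,480)))
im=get_image("side")[:,:,::-1];cv2.imwrite("pics/s2.png",cv2.resize(im[70:230,100:300],(600,480),interpolation=3))
print(r.state()["wrist_force"])
```

```text
[ 0.59379274 -0.04693844 -0.54999104]
```

View pics/w2.png

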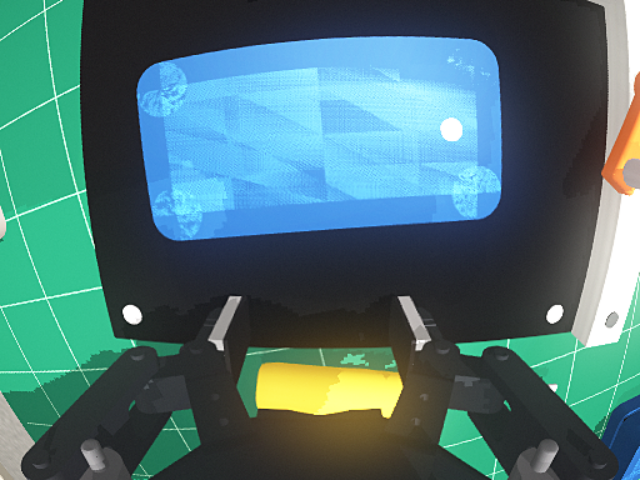

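The fingers straddle the cover's centre (x≈318) and sit below its edge, with the plate clear. Pushing towards the side fence.

{"api": "carry_out", "payload": {"plan": [0.01, 0, 0, 0, 0.018, 0, 0, 0, 0.026, 0, 0, 0, 0.032, 0, 0, 0, 0.038, 0, 0, 0, 0.044, 0, 0, 0, 0.049, 0, 0, 0, 0.054, 0, 0, 0, 0.059, 0, 0, 0, 0.062, 0, 0, 0, 0.062, 0, 0, 0]}}

```text
time: 5.12
eef_pos: [0.4985, 0.2353, 0.0353]
orientation: [[0.205, 0.979, 0.0], [0.979, -0.205, 0.0], [0.0, 0.0, -1.0]]
wrist_force: [0.1, 0.3, 0.1]
width: 0.0599
grip_force: 0.0
```

{"api": "carry_out", "payload": {"plan": [0.002, 0, 0, 0, 0.004, 0, 0, 0, 0.005, 0, 0, 0, 0.005, 0, 0, 0]}}

```text
time: 5.62
eef_pos: [0.4995, 0.2399, 0.0353]
orientation: [[0.206, 0.979, 0.0], [0.979, -0.206, 0.0], [0.0, 0.0, -1.0]]
wrist_force: [0.1, -0.6, 1.4]
width: 0.06
grip_force: 0.4
```

{"api": "carry_out", "payload": {"plan": [0.002, 0, 0, 0, 0.003, 0, 0, 0, 0.003, 0, 0, 0]}}

```text
time: 6.0
eef_pos: [0.5, 0.2423, 0.0353]
orientation: [[0.206, 0.979, -0.0], [0.979, -0.206, -0.001], [-0.001, 0.0, -1.0]]
wrist_force: [-0.8, -4.6, 3.3]
width: 0.0598
grip_force: 2.5
```

Run:
```python
from h import *
im=get_image("wrist")[:,:,::-1];cv2.imwrite("pics/w3.png",cv2.resize(im,(640,480)))
print(r.state()["wrist_force"])
```

```text
[-0.89003907 -4.93144501  2.44945603]
```

View pics/w3.png

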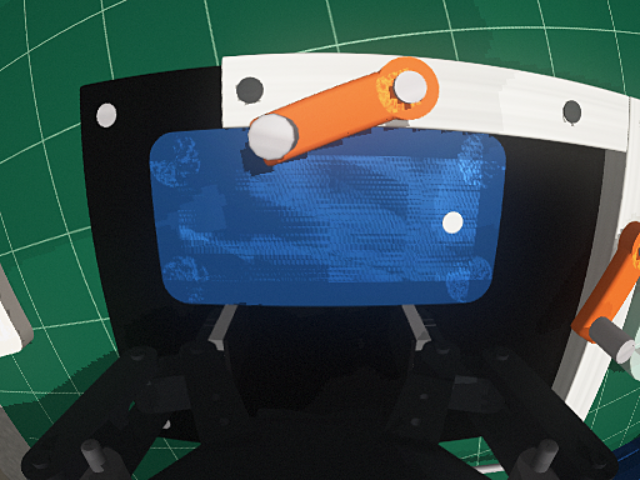

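The cover sits against the side fence (edge under the fence line, about 5 N). I'll press it slightly more, then go round to the −x end.

{"api": "carry_out", "payload": {"plan": [0.001, 0, 0, 0, 0.002, 0, 0, 0, 0.002, 0, 0, 0, -0.02, 0, 0, 0, -0.02, 0, -0.035, 0, -0.02, 0, -0.08, 0, -0.01, -0.03, -0.08, -10, 0.01, -0.06, -0.08, -20, 0.033, -0.1, -0.08, -30, 0.033, -0.1, -0.08, -40]}}

```text
time: 7.3
eef_pos: [0.4067, 0.2967, 0.1154]
orientation: [[-0.479, 0.878, -0.001], [0.878, 0.479, 0.001], [0.001, -0.0, -1.0]]
wrist_force: [-0.2, -0.4, -0.5]
width: 0.0598
grip_force: 0.0
```

{"api": "carry_out", "payload": {"plan": [0, 0, 0, -10, 0, 0, 0, -20, 0, 0, 0, -30, 0, 0, 0, -40, 0, 0, 0, -50, 0, 0, 0.02, -50, 0, 0, 0.05, -50, 0, 0, 0.05, -50], "jaw": 0.62}}

```text
time: 8.3
eef_pos: [0.4077, 0.2947, 0.0638]
orientation: [[-0.979, 0.206, -0.004], [0.206, 0.979, -0.001], [0.003, -0.002, -1.0]]
wrist_force: [-1.2, 0.9, 0.7]
width: 0.0163
grip_force: 0.0
```

{"api": "carry_out", "payload": {"plan": [0, 0, 0.012, 0, 0, 0, 0.02, 0, 0, 0, 0.023, 0, 0, 0, 0.023, 0, -0.01, 0, 0.023, 0, -0.018, 0, 0.023, 0, -0.026, 0, 0.023, 0, -0.034, 0, 0.023, 0, -0.042, 0, 0.023, 0, -0.05, 0, 0.023, 0, -0.05, 0, 0.023, 0]}}

```text
time: 9.68
eef_pos: [0.4589, 0.2852, 0.0422]
orientation: [[-0.979, 0.206, 0.001], [0.206, 0.979, -0.0], [-0.001, 0.0, -1.0]]
wrist_force: [-0.3, 0.2, -0.5]
width: 0.0161
grip_force: 0.0
```

{"api": "carry_out", "payload": {"plan": [-0.007, 0, 0, 0, -0.014, 0, 0, 0, -0.02, 0, 0, 0, -0.026, 0, 0, 0, -0.032, 0, 0, 0, -0.034, 0, 0, 0, -0.036, 0, 0, 0, -0.036, 0, 0, 0]}}

```text
time: 10.68
eef_pos: [0.4934, 0.278, 0.0423]
orientation: [[-0.979, 0.206, 0.0], [0.206, 0.979, 0.0], [-0.0, 0.0, -1.0]]
wrist_force: [0.4, -0.2, -0.4]
width: 0.0165
grip_force: 0.0
```

Run:
```python
from h import *
im=get_image("wrist")[:,:,::-1];cv2.imwrite("pics/w4.png",cv2.resize(im,(640,480)))
print(r.state()["wrist_force"])
```

```text
[ 0.25067378  0.24559101 -0.02305953]
```

View pics/w4.png

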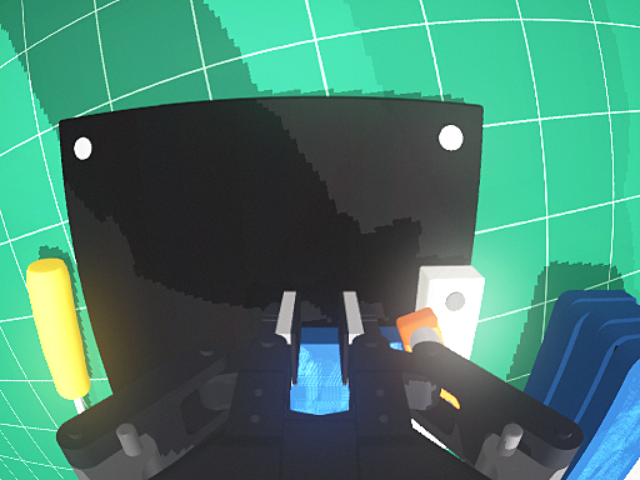

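Run:
```python
from fit import *
s=r.state();p=(.526,.242,-.207)
for X in [(-.025,.02,.03),(-.025,.02,.016),(-.028,.03,.03),(-.06,.07,.032),(-.05,.02,.02),(-.05,.036,.02)]: print(X,pix("wrist",w(p,X),s)*1.25)
for u in [(320,327),(395,340),(420,267),(287,293)]:
  P=atz("wrist",np.array(u)/1.25,.030,s);d=P[:2]-p[:2];c,n=np.cos(p[2]),np.sin(p[2]);print(u,c*d[0]+n*d[1],-n*d[0]+c*d[1])
```

```text
(-0.025, 0.02, 0.03) [302.08772552 349.23428412]
(-0.025, 0.02, 0.016) [303.28416509 332.23524317]
(-0.028, 0.03, 0.03) [325.74864799 343.40710452]
(-0.06, 0.07, 0.032) [428.56495519 274.18084239]
(-0.05, 0.02, 0.02) [301.79958848 286.33097017]
(-0.05, 0.036, 0.02) [339.95605921 286.2488733 ]
(320, 327) -0.03611050688799815 0.0275903923680375
(395, 340) -0.02896528973248075 0.05940783450674704
(420, 267) -0.06228600288414126 0.06678223340368411
(287, 293) -0.0516162682864166 0.014614656592760625
```

{"api": "carry_out", "payload": {"plan": [-0.002, 0, 0, 0, -0.004, 0, 0, 0, -0.004, 0, 0, 0]}}

```text
time: 11.1
eef_pos: [0.4972, 0.2772, 0.0424]
orientation: [[-0.979, 0.206, 0.0], [0.206, 0.979, 0.0], [-0.0, 0.0, -1.0]]
wrist_force: [-1.3, 0.0, 2.4]
width: 0.0159
grip_force: 0.8
```

{"api": "carry_out", "payload": {"plan": [-0.001, 0, 0, 0, -0.002, 0, 0, 0, -0.002, 0, 0, 0]}}

```text
time: 11.48
eef_pos: [0.4984, 0.2769, 0.0423]
orientation: [[-0.979, 0.205, -0.001], [0.205, 0.979, 0.0], [0.001, 0.0, -1.0]]
wrist_force: [-6.8, 1.0, 4.7]
width: 0.0161
grip_force: 3.0
```

{"api": "carry_out", "payload": {"plan": [-0.001, 0, 0, 0, -0.002, 0, 0, 0, -0.002, 0, 0, 0, 0.02, 0, 0, 0, 0.03, 0, -0.03, 0, 0.04, 0, -0.08, 0, 0.04, 0, -0.13, 0, 0.04, 0, -0.18, 0, 0.04, 0, -0.18, 0, 0.04, 0, -0.18, 0], "jaw": -0.4}}

```text
time: 12.72
eef_pos: [0.46, 0.2848, 0.2218]
orientation: [[-0.979, 0.206, 0.0], [0.206, 0.979, -0.0], [-0.0, -0.0, -1.0]]
wrist_force: [-0.6, -1.0, -0.1]
width: 0.0598
grip_force: 0.0
```

Run:
```python
from h import *
import pickle
s=r.state();im=get_image("wrist")[:,:,::-1];cv2.imwrite("pics/w5.png",im);pickle.dump(s,open("w5.pkl","wb"))
cv2.imwrite("pics/top5.png",get_image("top")[:,:,::-1])
cv2.imwrite("pics/w5b.png",cv2.resize(im[70:340,150:420],(600,600),interpolation=3))
print(s["eef_pos"],s["time"])
```

```text
[0.45997877 0.28480872 0.22177507] 12.725
```

View pics/w5b.png

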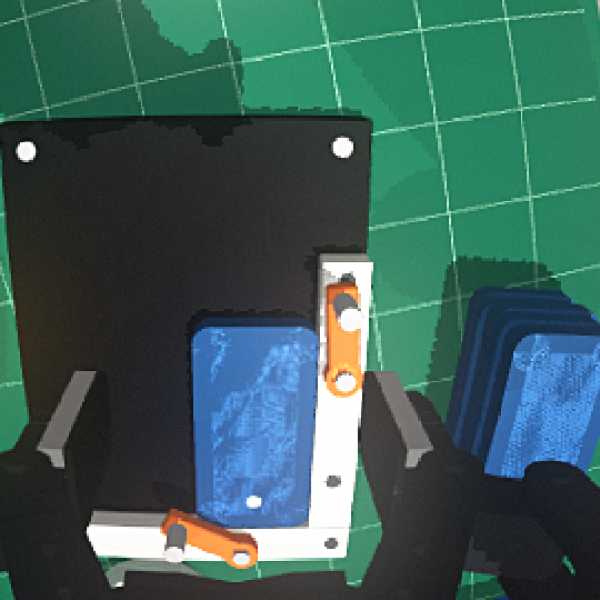

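The cover is square in the corner. The side button was nudged to about 0. Peg tops in the crop are at (349,317) side and (174,550) back, pivots at (344,382) and (241,558). Next I locate the pegs.

Run:
```python
from fit import *
s=pickle.load(open("w5.pkl","rb"));p=(.526,.242,-.207)
c,n=np.cos(p[2]),np.sin(p[2])
F=lambda P:np.round([c*(P[0]-p[0])+n*(P[1]-p[1]),-n*(P[0]-p[0])+c*(P[1]-p[1])],4)
for nm,u,z in[("sp",(349,317),.064),("spiv",(344,382),.046),("bp",(174,550),.064),("bpiv",(241,558),.046),("sfence",(320,255),.032),("sfo",(372,262),.032),("coverL",(200,320),.03)]:
    q=np.array([150+u[0]*.45,70+u[1]*.45]);P=atz("wrist",q,z,s);print(nm,P.round(4),F(P),pix("top",P).round(1))
t=cv2.imread("pics/top5.png");cv2.imwrite("pics/top5c.png",cv2.resize(t[130:210,140:220],(600,600),interpolation=3))
```

```text
sp [0.5026 0.328  0.064 ] [-0.0406  0.0794] [146.4 189.4]
spiv [0.5445 0.3223 0.046 ] [0.0016 0.0824] [150.5 174.7]
bp [0.6193 0.2164 0.064 ] [ 0.0966 -0.0059] [188.8 145.9]
bpiv [0.6483 0.2479 0.046 ] [0.1184 0.0309] [178.5 136.9]
sfence [0.4807 0.3222 0.032 ] [-0.0608  0.0692] [151.2 198.7]
sfo [0.4896 0.3472 0.032 ] [-0.0572  0.0955] [142.1 195.4]
coverL [0.5025 0.257  0.03  ] [-0.0261  0.0098] [175.4 190.7]
```

View pics/top5c.png

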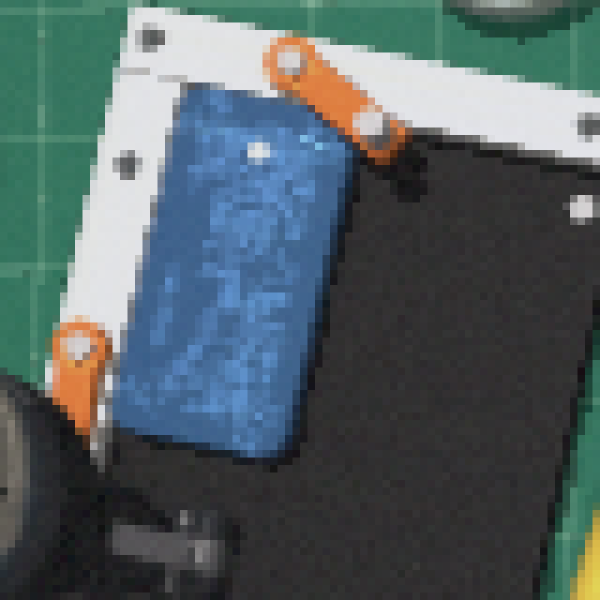

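The back peg agrees across both views within about 1 px, which confirms z≈0.064. Now I grip the side peg with tool y along the swing tangent.

{"api": "carry_out", "payload": {"plan": [-0.016, 0.026, 0.02, 0, -0.033, 0.051, 0.06, 0, -0.033, 0.051, 0.1, 0, -0.033, 0.051, 0.13, 0, -0.033, 0.051, 0.153, 0, -0.033, 0.051, 0.153, 0], "jaw": 0.25, "force": 30}}

```text
time: 13.58
eef_pos: [0.5012, 0.3273, 0.0665]
orientation: [[-0.979, 0.206, -0.005], [0.206, 0.979, -0.002], [0.004, -0.003, -1.0]]
wrist_force: [0.1, -0.5, 0.5]
width: 0.0322
grip_force: 0.0
```

{"api": "carry_out", "payload": {"plan": [0, 0, 0, 0, 0, 0, 0, 0, 0, 0, 0, 0, 0, 0, 0, 0], "jaw": 1, "force": 30}}

```text
time: 14.08
eef_pos: [0.5029, 0.3282, 0.0698]
orientation: [[-0.979, 0.206, 0.001], [0.206, 0.979, 0.0], [-0.001, 0.001, -1.0]]
wrist_force: [-0.1, 0.3, -0.3]
width: 0.0101
grip_force: 29.4
```

{"api": "carry_out", "payload": {"plan": [-0.001, -0.006, 0, -8.6, -0.003, -0.012, 0, -17.2, -0.0055, -0.018, 0, -25.8, -0.009, -0.023, 0, -34.4, -0.013, -0.028, 0, -43, -0.018, -0.032, 0, -51.6, -0.0235, -0.035, 0, -60.2, -0.0295, -0.037, 0, -68.8, -0.0355, -0.0385, 0, -77.4, -0.042, -0.039, 0, -86, -0.045, -0.039, 0, -86, -0.045, -0.039, 0, -86]}}

```text
time: 15.58
eef_pos: [0.5369, 0.2826, 0.0696]
orientation: [[-0.272, -0.962, -0.003], [-0.962, 0.272, 0.004], [-0.003, 0.004, -1.0]]
wrist_force: [-9.3, 10.9, 3.1]
width: 0.0102
grip_force: 30.3
```

Run:
```python
from h import *
import pickle
print(r.state()["width"],r.state()["wrist_force"],r.state()["joints"].round(2))
cv2.imwrite("pics/top6.png",get_image("top")[:,:,::-1]);s=r.state();cv2.imwrite("pics/w6.png",get_image("wrist")[:,:,::-1]);pickle.dump(s,open("w6.pkl","wb"))
```

```text
0.010240637181852998 [-9.33175865 10.91770623  3.08935792] [ 0.34  0.46 -0.16  0.95  0.   -0.95]
```

The stop was felt at the expected place. Releasing, lifting and going to the back peg.

{"api": "carry_out", "payload": {"plan": [0, 0, 0, 0, 0, 0, 0, 0, 0, 0, -0.03, 0, 0, 0, -0.06, 0, 0.013, -0.032, -0.06, 9, 0.027, -0.063, -0.06, 18, 0.04, -0.095, -0.06, 26.7, 0.04, -0.095, -0.06, 26.7, 0.04, -0.095, -0.06, 26.7], "jaw": 0.25}}

```text
time: 16.8
eef_pos: [0.6189, 0.2161, 0.1291]
orientation: [[-0.676, -0.737, -0.0], [-0.737, 0.676, -0.0], [0.0, 0.0, -1.0]]
wrist_force: [-0.6, 0.7, 0.1]
width: 0.0323
grip_force: 0.0
```

Run:
```python
from fit import *
s=r.state();im=get_image("wrist")[:,:,::-1];cv2.imwrite("pics/w7.png",im);pickle.dump(s,open("w7.pkl","wb"))
t=get_image("top")[:,:,::-1];print(s["eef_pos"])
R=s["orientation"];print("offset to peg, tool",(R.T@(np.array([.6193,.2164,.064])-s["eef_pos"])).round(4))
cv2.imwrite("pics/c7.png",np.hstack([cv2.resize(im,(512,384)),cv2.resize(t[110:230,130:220],(288,384),interpolation=3)]))
```

```text
[0.61890325 0.21606432 0.12914065]
offset to peg, tool [-0.0005 -0.0001  0.0651]
```

View pics/c7.png

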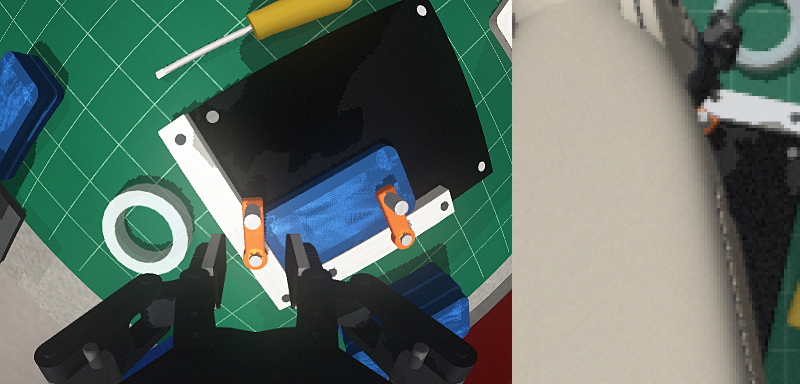

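This shows the side button square across the cover, and the back peg (253,218 in the left half) lying between the fingers. The pose offset to it is under 1 mm. Descend, grip and swing.

{"api": "carry_out", "payload": {"plan": [0, 0, 0.03, 0, 0, 0, 0.055, 0, 0, 0, 0.06, 0, 0, 0, 0.06, 0]}}

```text
time: 17.4
eef_pos: [0.619, 0.2167, 0.0698]
orientation: [[-0.676, -0.737, 0.0], [-0.737, 0.676, 0.0], [-0.0, -0.0, -1.0]]
wrist_force: [0.6, -0.3, 0.8]
width: 0.0319
grip_force: 0.0
```

{"api": "carry_out", "payload": {"plan": [0, 0, 0, 0, 0, 0, 0, 0, 0, 0, 0, 0, 0, 0, 0, 0], "jaw": 1}}

```text
time: 17.9
eef_pos: [0.6196, 0.2163, 0.0704]
orientation: [[-0.676, -0.737, 0.002], [-0.737, 0.676, 0.001], [-0.002, -0.001, -1.0]]
wrist_force: [-1.2, 0.7, 5.4]
width: 0.0108
grip_force: 29.5
```

{"api": "carry_out", "payload": {"plan": [-0.0005, 0.006, 0, 8.5, -0.002, 0.0125, 0, 17, -0.004, 0.018, 0, 25.5, -0.007, 0.0235, 0, 34, -0.011, 0.0285, 0, 42.5, -0.0155, 0.0325, 0, 51, -0.0205, 0.036, 0, 59.3, -0.023, 0.0375, 0, 59.3, -0.023, 0.0375, 0, 59.3]}}

```text
time: 19.02
eef_pos: [0.6063, 0.2581, 0.0703]
orientation: [[-0.979, 0.206, -0.001], [0.206, 0.979, -0.001], [0.0, -0.001, -1.0]]
wrist_force: [-7.1, -3.8, 9.9]
width: 0.0105
grip_force: 30.1
```

{"api": "carry_out", "payload": {"plan": [0, 0, 0, 0, 0, 0, 0, 0, 0, 0, -0.03, 0, 0, 0, -0.08, 0, 0, 0, -0.13, 0, 0.02, 0, -0.14, 0, 0.02, 0, -0.14, 0], "jaw": 0.25}}

```text
time: 19.9
eef_pos: [0.5865, 0.263, 0.2098]
orientation: [[-0.979, 0.205, 0.001], [0.205, 0.979, 0.0], [-0.001, 0.001, -1.0]]
wrist_force: [0.2, -0.0, -1.0]
width: 0.0321
grip_force: 0.0
```

Run:
```python
from fit import *
s=r.state();im=get_image("wrist")[:,:,::-1];cv2.imwrite("pics/w8.png",im);pickle.dump(s,open("w8.pkl","wb"))
p=(.527,.2425,-.207)
hsv=cv2.cvtColor(im,cv2.COLOR_BGR2HSV);m=cv2.inRange(hsv,(5,150,120),(18,255,255))
n,l,st,ce=cv2.connectedComponentsWithStats(m)
c,q=np.cos(p[2]),np.sin(p[2])
for i in range(1,n):
    if st[i,4]>80:
        W=np.array([atz("wrist",(u,v),.042,s)[:2]-p[:2] for v,u in np.argwhere(l==i)]);F=np.c_[c*W[:,0]+q*W[:,1],-q*W[:,0]+c*W[:,1]]
        b=cv2.minAreaRect((F*1000).astype(np.float32));print(st[i,4],F.min(0).round(3),F.max(0).round(3),b)
m=cv2.inRange(hsv,(100,90,50),(125,255,255));n,l,st,ce=cv2.connectedComponentsWithStats(m)
for i in range(1,n):
    if st[i,4]>600:
        W=np.array([atz("wrist",(u,v),.03,s)[:2]-p[:2] for v,u in np.argwhere(l==i)]);F=np.c_[c*W[:,0]+q*W[:,1],-q*W[:,0]+c*W[:,1]]
        print("blue",st[i,4],F.min(0).round(3),F.max(0).round(3),cv2.minAreaRect((F*1000).astype(np.float32)))
print(s["eef_pos"],s["joints"].round(2))
```

```text
215 [-0.008  0.033] [0.009 0.09 ] ((1.0290741920471191, 61.619178771972656), (16.32448387145996, 57.76079559326172), 2.1298465728759766)
153 [0.069 0.021] [0.127 0.038] ((98.08818054199219, 29.848772048950195), (17.195087432861328, 57.87286376953125), 89.94525146484375)Traceback (most recent call last):
  File "<stdin>", line 14, in <module>
  File "h.py", line 12, in atz
    o,d=ray(n,uv,st);return o+d*(z-o[2])/d[2]
        ~~~^^^^^^^^^
  File "h.py", line 4, in ray
    p=camera_params(n);K=p["camera_matrix"];u=(np.array(uv,float)-K[:2,2])/K[0,0]
ValueError: time passes only in moves, steps and waits
```

Both buttons measure within about 2° of their stops. Now I check the cover numerically and move above the pod, passing over the bottle.

Run:
```python
from fit import *
s=pickle.load(open("w8.pkl","rb"));im=cv2.imread("pics/w8.png");p=(.527,.2425,-.207);c,q=np.cos(p[2]),np.sin(p[2])
m=cv2.inRange(cv2.cvtColor(im,cv2.COLOR_BGR2HSV),(100,90,50),(125,255,255))
for k in cv2.findContours(m,0,1)[0]:
    if cv2.contourArea(k)>500:
        W=np.array([atz("wrist",u,.03,s)[:2]-p[:2] for u in cv2.convexHull(k)[:,0]]);F=np.c_[c*W[:,0]+q*W[:,1],-q*W[:,0]+c*W[:,1]]
        print(cv2.contourArea(k),F.min(0).round(3),F.max(0).round(3),cv2.minAreaRect((F*1000).astype(np.float32)))
```

```text
1612.5 [0.185 0.202] [0.304 0.344] ((233.19332885742188, 286.48272705078125), (176.50611877441406, 46.06282424926758), 53.18625259399414)
1483.5 [ 0.182 -0.256] [ 0.278 -0.158] ((221.2381591796875, -213.37130737304688), (51.602081298828125, 122.25664520263672), 36.98268508911133)
775.0 [ 0.116 -0.408] [ 0.237 -0.337] ((186.72496032714844, -352.6108703613281), (55.462650299072266, 136.72650146484375), 63.06938552856445)
6237.5 [-0.023  0.004] [0.106 0.07 ] ((41.571754455566406, 36.682918548583984), (66.12692260742188, 129.19451904296875), 89.95092010498047)
9553.0 [-0.036  0.143] [0.116 0.255] ((39.40702819824219, 198.781494140625), (106.34908294677734, 149.59181213378906), 86.30555725097656)
```

{"api": "carry_out", "payload": {"plan": [0.005, -0.03, -0.03, 0, 0.01, -0.08, -0.05, 0, 0.016, -0.14, -0.05, 0, 0.023, -0.2, -0.05, 0, 0.03, -0.255, -0.05, 0, 0.037, -0.31, -0.05, 0, 0.044, -0.365, -0.05, 0, 0.05, -0.42, -0.05, 0, 0.056, -0.47, -0.05, 0, 0.058, -0.485, -0.05, 0, 0.058, -0.485, -0.05, 0, 0.058, -0.485, -0.05, 0]}}

```text
time: 21.45
eef_pos: [0.4313, -0.1992, 0.2588]
orientation: [[-0.979, 0.205, -0.001], [0.205, 0.979, 0.001], [0.001, 0.001, -1.0]]
wrist_force: [-1.2, 0.1, -1.4]
width: 0.0318
grip_force: 0.0
```

Run:
```python
from fit import *
s=r.state();im=get_image("wrist")[:,:,::-1];cv2.imwrite("pics/w9.png",im);pickle.dump(s,open("w9.pkl","wb"))
t=get_image("top")[:,:,::-1];cv2.imwrite("pics/t9.png",t)
print(s["eef_pos"],s["orientation"].round(3).tolist(),s["joints"].round(2))
def blob(im,lo,hi,a=40,n=""):
    m=cv2.inRange(cv2.cvtColor(im,cv2.COLOR_BGR2HSV),lo,hi)
    for k in cv2.findContours(m,0,1)[0]:
        if cv2.contourArea(k)>a: print(n,cv2.contourArea(k),[np.round(x,1) for x in cv2.minAreaRect(k)],cv2.boxPoints(cv2.minAreaRect(k)).round(1).tolist())
blob(im,(0,170,90),(4,255,255),n="red w");blob(cv2.imread("pics/top0.png"),(0,170,90),(4,255,255),30,n="red top")
blob(im,(110,180,100),(125,255,255),500,n="blue w");blob(cv2.imread("pics/top0.png"),(108,180,100),(125,255,255),300,n="blue top")
```

```text
[ 0.43130312 -0.19915447  0.25879007] [[-0.979, 0.205, -0.001], [0.205, 0.979, 0.001], [0.001, 0.001, -1.0]] [-0.61  0.13 -0.13  1.31  0.   -0.4 ]
red w 369.5 [array([ 86.2, 203.1]), array([49.2, 16.2]), np.float64(57.5)] [[66.19999694824219, 186.6999969482422], [79.80000305175781, 178.0], [106.19999694824219, 219.5], [92.5999984741211, 228.1999969482422]]
red top 81.0 [array([426.7, 220.5]), array([22.7,  5.3]), np.float64(70.0)] [[420.29998779296875, 210.6999969482422], [425.29998779296875, 208.89999389648438], [433.1000061035156, 230.1999969482422], [428.1000061035156, 232.10000610351562]]
red top 58.5 [array([353.1, 199. ]), array([22.2,  3.7]), np.float64(85.2)] [[350.29998779296875, 188.10000610351562], [354.0, 187.8000030517578], [355.79998779296875, 209.89999389648438], [352.20001220703125, 210.1999969482422]]
red top 77.0 [array([403.9, 137. ]), array([ 5.1, 23.1]), np.float64(10.6)] [[399.29998779296875, 147.89999389648438], [403.5, 125.19999694824219], [408.5, 126.0999984741211], [404.29998779296875, 148.8000030517578]]
blue w 6755.0 [array([252.1, 219.1]), array([92.3, 85.8]), np.float64(75.3)] [[198.8000030517578, 185.39999389648438], [281.79998779296875, 163.60000610351562], [305.29998779296875, 252.89999389648438], [222.3000030517578, 274.70001220703125]]
blue top 1135.5 [array([350.5, 194.2]), array([44.4, 37.1]), np.float64(85.6)] [[330.29998779296875, 173.5], [367.29998779296875, 170.6999969482422], [370.70001220703125, 214.89999389648438], [333.70001220703125, 217.8000030517578]]
```

Cover home confirmed at (41.6, 36.7) mm, square. Now localising the key.

Run:
```python
from fit import *
s=pickle.load(open("w9.pkl","rb"));im=cv2.imread("pics/w9.png");h=cv2.cvtColor(im,cv2.COLOR_BGR2HSV)
m=cv2.inRange(h,(0,120,60),(9,255,255))|cv2.inRange(h,(168,120,60),(180,255,255))
print(pix("wrist",(.482,-.21,.09),s))
for k in cv2.findContours(m,0,1)[0]:
    if cv2.contourArea(k)>40:
        b=cv2.boxPoints(cv2.minAreaRect(k));print(cv2.contourArea(k),b.round(1).tolist())
        if 200<b[:,0].mean()<310:
            for z in(.07,.094): print(z,[atz("wrist",u,z,s).round(4)[:2].tolist() for u in b])
            v=h[k[:,0,1].min():k[:,0,1].max()+1,k[:,0,0].min():k[:,0,0].max()+1]
tb=np.array([[350.3,188.1],[354,187.8],[355.8,209.9],[352.2,210.2]])
print("top .094",[atz("top",u,.094).round(4)[:2].tolist() for u in tb])
bl=[(330.3,173.5),(367.3,170.7),(370.7,214.9),(333.7,217.8)];print("pod top",[atz("top",u,.055).round(4)[:2].tolist() for u in bl], atz("top",(350.5,194.2),.055))
bw=[(198.8,185.4),(281.8,163.6),(305.3,252.9),(222.3,274.7)];print("pod w",[atz("wrist",u,.055,s).round(4)[:2].tolist() for u in bw],atz("wrist",(252.1,219.1),.055,s))
cv2.imwrite("pics/c9.png",cv2.resize(im[140:300,180:330],(600,640),interpolation=3))
```

```text
[256.15291972 226.07587238]
537.5 [[235.0, 192.5], [245.8000030517578, 189.10000610351562], [263.20001220703125, 244.10000610351562], [252.3000030517578, 247.5]]
0.07 [[0.447, -0.2261], [0.4456, -0.2137], [0.5147, -0.2084], [0.5165, -0.2217]]
0.094 [[0.44, -0.223], [0.4388, -0.2115], [0.5025, -0.2066], [0.5042, -0.2189]]
748.5 [[65.69999694824219, 186.8000030517578], [79.5999984741211, 177.8000030517578], [106.80000305175781, 219.6999969482422], [92.9000015258789, 228.6999969482422]]
top .094 [[0.4998, -0.2071], [0.5006, -0.2166], [0.4435, -0.2197], [0.4428, -0.2105]]
pod top [[0.5437, -0.1617], [0.5507, -0.2603], [0.4328, -0.2658], [0.4255, -0.1683]] [ 0.48792973 -0.21404293  0.055     ]
pod w [[0.4344, -0.2669], [0.4292, -0.1696], [0.5462, -0.1606], [0.5558, -0.2699]] [ 0.48731706 -0.21582774  0.055     ]
```

Key axis is about (0.487, −0.214) with the blade pointing at 183°. Both views agree at z≈0.094 within about 3 mm. Approach with tool y across the blade, 36 mm out.

{"api": "carry_out", "payload": {"plan": [-0.012, -0.006, 0.03, -7.6, -0.023, -0.0125, 0.06, -15.2, -0.023, -0.0125, 0.09, -15.2, -0.023, -0.0125, 0.12, -15.2, -0.023, -0.0125, 0.145, -15.2, -0.023, -0.0125, 0.158, -15.2, -0.023, -0.0125, 0.158, -15.2], "jaw": 0.25}}

```text
time: 22.42
eef_pos: [0.451, -0.2164, 0.101]
orientation: [[-0.998, -0.059, -0.001], [-0.059, 0.998, 0.001], [0.001, 0.001, -1.0]]
wrist_force: [0.5, -1.0, 0.2]
width: 0.0321
grip_force: 0.0
```

{"api": "carry_out", "payload": {"plan": [0, 0, 0, 0, 0, 0, 0, 0, 0, 0, 0, 0, 0, 0, 0, 0], "jaw": 1, "force": 30}}

```text
time: 22.92
eef_pos: [0.4514, -0.2164, 0.1023]
orientation: [[-0.998, -0.059, 0.002], [-0.059, 0.998, 0.001], [-0.002, 0.001, -1.0]]
wrist_force: [1.2, 5.7, 2.6]
width: 0.0091
grip_force: 32.6
```

{"api": "carry_out", "payload": {"plan": [-0.0005, 0.0055, 0, 9, -0.002, 0.011, 0, 18, -0.004, 0.0165, 0, 27, -0.007, 0.021, 0, 36, -0.0105, 0.0255, 0, 45, -0.015, 0.029, 0, 54, -0.0195, 0.032, 0, 63, -0.0235, 0.034, 0, 70, -0.025, 0.034, 0, 72, -0.025, 0.034, 0, 72]}}

```text
time: 24.18
eef_pos: [0.4743, -0.1785, 0.1024]
orientation: [[-0.366, 0.93, 0.002], [0.93, 0.366, 0.006], [0.004, 0.004, -1.0]]
wrist_force: [0.5, 17.5, 9.0]
width: 0.0093
grip_force: 38.5
```

Run:
```python
from h import *
s=r.state();print(s["wrist_force"],s["wrist_torque"],s["eef_pos"],s["width"])
d=s["eef_pos"][:2]-np.array([.4873,-.214]);print(np.hypot(*d),np.degrees(np.arctan2(d[1],d[0])))
```

```text
[ 0.52998733 17.52626786  9.01391736] [ 3.74395836 -0.18743063  0.54374231] [ 0.47434347 -0.17850031  0.10241098] 0.009258539768496278
0.03779020381143608 110.05085909240243
```

{"api": "carry_out", "payload": {"plan": [0, 0.001, 0, 2, 0, 0.0015, 0, 3, 0, 0.0015, 0, 3, 0, 0.0015, 0, 3, 0, 0.0015, 0, 3]}}

```text
time: 24.8
eef_pos: [0.4749, -0.1782, 0.1024]
orientation: [[-0.318, 0.948, 0.001], [0.948, 0.318, 0.005], [0.005, 0.002, -1.0]]
wrist_force: [-3.4, 16.3, 10.5]
width: 0.0091
grip_force: 48.3
```

Run:
```python
from fit import *
s=r.state();im=get_image("wrist")[:,:,::-1];cv2.imwrite("pics/w10.png",im);sd=get_image("side")[:,:,::-1]
cv2.imwrite("pics/s10.png",sd)
print(s["wrist_force"],s["wrist_torque"])
h=cv2.cvtColor(im,cv2.COLOR_BGR2HSV)
m=cv2.inRange(h,(0,120,60),(9,255,255))|cv2.inRange(h,(168,120,60),(180,255,255))
for k in cv2.findContours(m,0,1)[0]:
    if cv2.contourArea(k)>30:
        b=cv2.boxPoints(cv2.minAreaRect(k));print(cv2.contourArea(k),b.round(1).tolist(),[atz("wrist",u,.094,s).round(4)[:2].tolist() for u in b])
```

```text
[-3.44252073 16.30434334 10.48472531] [3.27407624 0.62378484 0.89314479]
1616.5 [[243.1999969482422, 231.3000030517578], [262.8999938964844, 229.60000610351562], [271.8999938964844, 330.1000061035156], [252.1999969482422, 331.8999938964844]] [[0.4647, -0.1656], [0.4732, -0.1617], [0.4993, -0.2211], [0.489, -0.2259]]
```

The blade is measured at 112.7°, about 70° turned, with rising torque: it is at the stop and has been held over 0.5 s. I'll follow the key back to rest, release, lift away.

{"api": "carry_out", "payload": {"plan": [0, -0.003, 0, -5, -0.0005, -0.007, 0, -12, -0.002, -0.0125, 0, -21, -0.0045, -0.0175, 0, -30, -0.008, -0.0225, 0, -39, -0.012, -0.0265, 0, -48, -0.016, -0.03, 0, -57, -0.021, -0.0325, 0, -66, -0.0265, -0.0345, 0, -75, -0.0265, -0.0345, 0, -75]}}

```text
time: 26.15
eef_pos: [0.4514, -0.2165, 0.1023]
orientation: [[-0.998, -0.061, 0.002], [-0.061, 0.998, 0.002], [-0.002, 0.001, -1.0]]
wrist_force: [1.7, 6.4, 3.6]
width: 0.0091
grip_force: 32.6
```

{"api": "carry_out", "payload": {"plan": [0, 0, 0, 0, 0, 0, 0, 0, 0, 0, 0, 0, 0, 0, -0.03, 0, 0, 0, -0.07, 0, 0, 0, -0.12, 0, 0.02, 0, -0.158, 0, 0.02, 0, -0.158, 0], "jaw": 0.25}}

```text
time: 27.15
eef_pos: [0.4311, -0.2189, 0.2622]
orientation: [[-0.998, -0.058, 0.004], [-0.058, 0.998, -0.003], [-0.004, -0.004, -1.0]]
wrist_force: [0.1, -0.2, 0.2]
width: 0.0323
grip_force: 0.0
```

Run:
```python
from fit import *
s=r.state();im=get_image("wrist")[:,:,::-1];cv2.imwrite("pics/w11.png",im);t=get_image("top")[:,:,::-1];cv2.imwrite("pics/t11.png",t)
print(s["eef_pos"],s["wrist_force"],s["time"])
h=cv2.cvtColor(im,cv2.COLOR_BGR2HSV)
m=cv2.inRange(h,(0,120,60),(9,255,255))|cv2.inRange(h,(168,120,60),(180,255,255))
for k in cv2.findContours(m,0,1)[0]:
    if cv2.contourArea(k)>60:
        b=cv2.boxPoints(cv2.minAreaRect(k));print("red",cv2.contourArea(k),b.round(0).tolist(),[atz("wrist",u,.094,s).round(4)[:2].tolist() for u in b])
# bystander/fixture change in top view vs start
t0=cv2.imread("pics/top0.png");d=(cv2.absdiff(t0,t).max(2)>50).astype(np.uint8);d=cv2.morphologyEx(d,2,np.ones((3,3)))
n,l,st,c=cv2.connectedComponentsWithStats(d)
for i in range(1,n): print(st[i].tolist())
p=(.527,.2425,-.207);h=cv2.cvtColor(t,cv2.COLOR_BGR2HSV);q=(np.cos(p[2]),np.sin(p[2]))
for nm,lo,hi,z in(("orange",(5,130,110),(18,255,255),.042),("blue",(100,90,50),(125,255,255),.03)):
  for k in cv2.findContours(cv2.inRange(h,lo,hi),0,1)[0]:
    x=k[:,0].mean(0)
    if cv2.contourArea(k)>15 and 140<x[0]<225 and 125<x[1]<235:
        W=np.array([atz("top",u,z)[:2]-p[:2] for u in k[:,0]]);F=np.c_[q[0]*W[:,0]+q[1]*W[:,1],-q[1]*W[:,0]+q[0]*W[:,1]]
        print(nm,cv2.minAreaRect((F*1000).astype(np.float32)))
```

```text
[ 0.43111479 -0.21893799  0.26217816] [ 0.08282326 -0.17599761  0.20900652] 27.15
red 445.5 [[253.0, 186.0], [262.0, 186.0], [262.0, 243.0], [253.0, 243.0]] [[0.4394, -0.2228], [0.4389, -0.2137], [0.503, -0.2096], [0.5036, -0.2193]]
red 771.5 [[80.0, 136.0], [95.0, 131.0], [112.0, 181.0], [96.0, 186.0]] [[0.3921, -0.4159], [0.3868, -0.395], [0.4418, -0.3771], [0.4486, -0.3979]]
[148, 139, 42, 50, 883]
[266, 150, 207, 234, 19293]
[165, 169, 30, 48, 910]
[372, 188, 11, 12, 65]
[274, 297, 27, 38, 165]
[197, 311, 65, 73, 1928]
[0, 324, 58, 44, 1446]
[151, 358, 42, 26, 618]
[257, 371, 8, 4, 25]
[256, 377, 33, 7, 175]
[196, 381, 4, 3, 11]
orange ((-1.6875848770141602, 62.8634033203125), (17.473487854003906, 59.0079345703125), 2.0877556800842285)
orange ((95.2642822265625, 28.494077682495117), (57.78557205200195, 18.376115798950195), 1.6137653589248657)
blue ((37.56217575073242, 35.99748992919922), (130.57479858398438, 67.06250762939453), 0.2207811176776886)
```

The key is back at rest, cover and buttons are home, bystanders unchanged where visible, and the arm is clear. Handing in.

```bash
python3 -c "
from cell import r
print(r.sign_off())"
```

```text
the job is handed in; nothing more can be done
None
```

The job is handed in with no verdict returned: my last measurements had the cover square against both fences, both turnbuttons about 2° from their stops, and the key turned to its stop, held over half a second and back at rest; nothing else on the bench appeared to have moved, though the arm hid the pod-side items from the last top view.

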